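# Clamp the power module in its test fixture

### The arm

A 6-joint arm with a two-finger parallel gripper is mounted at the origin on the work surface. World frame = base frame: x ahead of the robot, y to its left, z up, the work surface at z = 0. Lengths are in m, angles in rad, forces in N, time in s.
With the tool pointing down it reaches from about 0.325 to 0.9 m from the base axis. Payload 6.1 kg.
Tool frame: the origin (TCP) lies between the finger pads; the fingertips stand 14 mm ahead of it and the grasp point (between the pads) lies 5 mm behind it; z points along the fingers, y is the line along which they close (so a half turn about z gives the same grasp; the last joint's range is limited). The gripper opens to 87 mm and grips with 3 to 60 N. Pads are 19 mm wide; open, the fingers measure 117 mm over their backs; the gripper's body (75 mm by 190 mm) begins 51 mm behind the grasp point.
Start: joints at [1.159, 0.22, 1.526, -0, 1.395, -0.126], TCP at [0.176, 0.6, 0.237] pointing down, gripper open.
Joint ranges: [-2.98, 2.98], [-0.91, 2.08], [0.09, 2.57], [-1.24, 4.39], [0.2, 2.65], [-2.68, 2.68]. Speed limits (rad/s): [2.57, 2.57, 3.01, 3.14, 3.14, 3.14].

### API

Orientations are given as a unit quaternion [x, y, z, w].
In Python, from plant import arm, imaging gives the robot as it stands.
- The arm moves only by the tool drive_tool, never from a script. Its argument "increments" is a list of rows, each a list of 3 entries, a list of its own where there are three numbers: the closure, from -1 (fully open) to 1 (shut), then the shift along the tool's x, y, z in m, then the turn, a rotation vector about the tool's x, y, z in rad. A call has 1 to 8 rows; each row is the pose to reach, as a shift and turn from the pose commanded when the call began, along the tool's axes at that moment; what a row does not reach only later rows make up. A row lasts 1/12 s, in which the tool goes at most 41.7 mm and 7.16 degrees, less where a joint would pass 70% of its speed; a pose out of reach is approached as far as the arm can. A call with a gripper value outside its range is refused whole. The fingers move at their own pace and stop on an object; "newtons" is the grip in N (left out, the last holds). Time passes only in rows, so rows that repeat a pose let the fingers close. It gives the time, the measured TCP pose, the force, the opening and the grip force at its end, in the units of the state.
- arm.sense(): the state, without advancing time (a new reading comes with each control period).
- imaging.snapshot(name): name is "scene" or "top"; returns (picture, depth): 400x640x3 uint8, red, green, blue; 400x640 float32, m along the optical axis (not along the pixel's ray), 0 where there is no reading.
- imaging.camera_model(name): a dict with "fx", "fy", "cx", "cy" (pixels), "R" (3x3) and "t" (3): a world point X has camera coordinates R X + t. Camera axes: x right, y down, z forward; pixel columns grow to the right and rows downward; lengths in m; the calibration is good to about 2 mm. A picture is of the moment at which its call begins. camera_model takes no time and is no camera call.
- arm.sign_off(): hands the job in; it is judged then, once.
The state is a dict: "clock": time; "joint_positions": joint angles; "joint_velocities": joint speeds; "tau": joint torques, N m; "ee_pos": TCP position; "tool_rot": TCP orientation; "contact_force": force on the tool from outside, world axes, zero at the start; "moment": the same for the moment, N m; "width": finger opening in m; "grip_force": force on a finger pad.
Only numpy, scipy, OpenCV 4.12 (cv2) and the standard library are available. Lean on these libraries where they do the work, as an engineer would, in place of code of your own. Each camera call takes 0.05 s, during which the arm holds its last target. There are 200 camera calls.

### The job

Two blue test fixtures stand on the repair bench, each with a red cam lever standing open. Flip the lever of the fixture that holds the finned aluminium power module over its high point until it snaps fully closed, leaving the module in its nest. Leave the lever of the empty fixture open.

Things in the scene. Friction and masses are not known exactly. Their poses are not given: they have to be found in the camera images.
- lever (a joint): Red-gripped lever over the module, hinged on the pivot's y axis. Value q: q-0.26 rad from upright. 0 = open, leaning back to the pivot's +x; grows swinging up and over to -x; 1.74 = closed, nearly level. 110 mm from pivot to end; last 64 mm 26 wide, 16 thick. Springs back open below 1.0 rad, snaps closed by itself beyond. Push 90 mm from the pivot: about 5 N, falling to none at 1.0.
- pivot (a point): Centre of that lever's hinge pin, 75 mm above the bench. Axes are the fixture's: z up, y along the pin, -x towards the module. Fixture is fixed: blue base 190 x 130 x 15 mm (x, y, z), its centre 60 mm from the pivot along -x; two steel cheeks at the pivot, 30 mm long in x, 48 mm over their outsides in y, reach 90 mm above the bench.
- module_center (a point): Centre (half-way up) of the power module: loose finned aluminium block on a green board, 90 x 70 x 25 mm, 0.25 kg. It lies in the fixture's shallow nest, 90 mm from the pivot along -x, underside 15 mm above the bench. A dark strap with a rubber foot, worked by the cam, comes down 4 mm on its middle.
- spare_lever (a joint): Lever of the other, empty fixture, built the same, its centre at least 250 mm from the loaded one's. 0 = open, 1.74 = closed. To be left open.
Mind the look-alikes: they are no part of the job. What is shaped like the part that bears lever but green is not meant.

How it is judged:
At the end, for the whole second after the job is handed in: The lever of the loaded fixture is fully closed (beyond 1.6 rad of 1.74), the empty fixture's lever is open (below 0.2 rad), and the module lies in its nest within 10 mm of where it was (value of joint lever above 1.6 rad and value of joint spare_lever below 0.2 rad and distance of module_center from where it was at the start of the episode below 0.01 m); the robot touches nothing.
It fails at once if the lever of the empty fixture is thrown (beyond 0.5 rad) (value of joint spare_lever above 0.5 rad).
It also fails if it takes over 32 s, if anything falls off the work surface, if the arm or the gripper's body presses on something with over 40 N, if the wrist force passes 120 N, or if a joint passes its speed limit or range.

## Working session

There is one attempt and no reset: what is moved stays moved. The work goes in short steps, Python scripts to look and compute and a tool call to move; the robot and the scene stay as the last step left them, time stands still between calls to the robot, and variables do not carry over. Pictures are saved under pics/ and viewed, at most 10 in all, crops included, and the job is handed in when it is done.

Besides the shell and the picture viewer there is one more tool, called after ">>>" by a JSON object that holds its "api" and its "payload", one argument or row to a line. drive_tool: Moves the arm, as the interface text tells. Its arguments: {"type":"object","properties":{"increments":{"type":"array","items":{"type":"array"}},"newtons":{"type":"number"}},"required":["increments"]}

```bash
mkdir -p pics; cat > h.py <<'E'
import numpy as np, cv2
from plant import arm, imaging
def snap(n,f):
    p,d=imaging.snapshot(n); cv2.imwrite(f'pics/{f}.png',p[:,:,::-1]); np.save(f'pics/{f}.npy',d); return p,d
def world(n,u,v,z):
    m=imaging.camera_model(n); R=np.array(m['R']);t=np.array(m['t'])
    c=np.array([(u-m['cx'])/m['fx']*z,(v-m['cy'])/m['fy']*z,z]); return R.T@(c-t)
def pix(n,X):
    m=imaging.camera_model(n); c=np.array(m['R'])@np.array(X)+np.array(m['t']); return m['fx']*c[0]/c[2]+m['cx'],m['fy']*c[1]/c[2]+m['cy']
E
python3 - <<'E'
from h import *
snap('scene','s1');snap('top','t1'); s=arm.sense(); print(s['ee_pos'],s['tool_rot'],s['clock'])
E
```

```text
[0.17599208 0.59915729 0.23554096] [ 1.42404678e-01  9.89808130e-01 -8.52574797e-04 -2.14945158e-04] 0.1
```

View pics/s1.png

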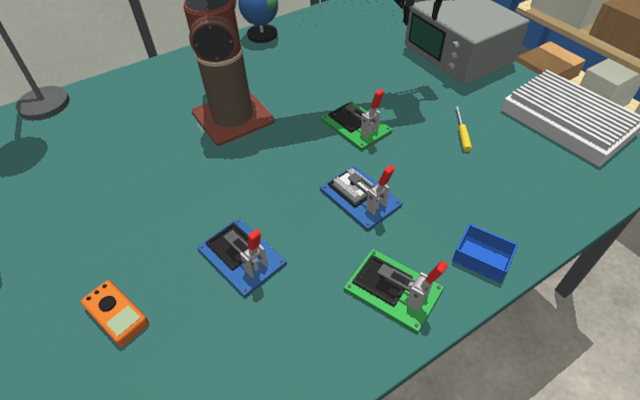

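View pics/t1.png

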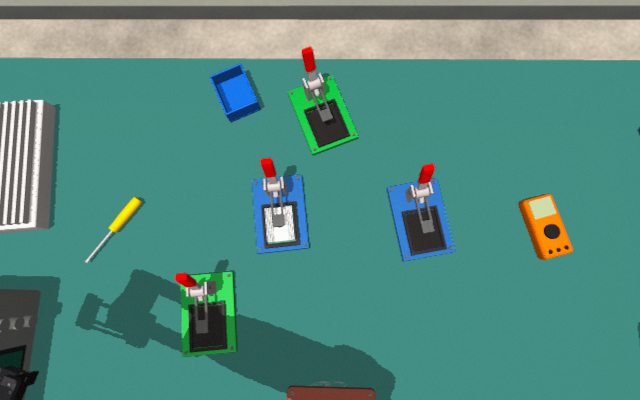

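The candidates in the top view are blue loaded (280,213), blue empty (421,219), green (322,115) and green (208,312). The one meant is the blue fixture at (280,213), because it holds the light finned block. I'll confirm that in a crop and measure it.

```bash
python3 - <<'E'
from h import *
p=cv2.imread('pics/t1.png'); d=np.load('pics/t1.npy')
cv2.imwrite('pics/c1.png',cv2.resize(p[145:265,235:325],None,fx=5,fy=5,interpolation=cv2.INTER_CUBIC)[:600])
hsv=cv2.cvtColor(p,cv2.COLOR_BGR2HSV)
def pts(mask,box,lo,hi):
    u0,u1,v0,v1=box; out=[]
    for v in range(v0,v1):
        for u in range(u0,u1):
            if mask[v,u] and d[v,u]>0:
                X=world('top',u,v,d[v,u])
                if lo<X[2]<hi: out.append(X)
    return np.array(out)
blue=cv2.inRange(hsv,(100,120,60),(125,255,255)); red=cv2.inRange(hsv,(0,150,80),(8,255,255))|cv2.inRange(hsv,(172,150,80),(180,255,255))
for nm,box in (('loaded',(240,320,140,265)),('empty',(380,465,140,270))):
    b=pts(blue,box,0.005,0.025); r=cv2.minAreaRect((b[:,:2]*1000).astype(np.float32)); print(nm,len(b),b[:,2].mean(),r)
    g=pts(red,box,0.05,0.3); print('grip',len(g),g.mean(0),g.min(0),g.max(0))
    c,sz,a=r; bp=cv2.boxPoints(r); L=[bp[1]-bp[0],bp[2]-bp[1]]; l=max(L,key=np.linalg.norm); e=l/np.linalg.norm(l)
    if e@(g[:,:2].mean(0)*1000-c)<0: e=-e
    print('x axis',e,'yaw',np.degrees(np.arctan2(e[1],e[0])),'pivot',np.array(c)+60*e,'module',np.array(c)-30*e)
    s=(g[:,:2]*1000-np.array(c)-60*e); print('grip along',(s@e).min(),(s@e).max(),'across',(s@[-e[1],e[0]]).mean())
m=imaging.camera_model('top'); print(m['fx'],-np.array(m['R']).T@np.array(m['t']))
E
```

```text
loaded 1808 0.014386990885812507 ((511.21173095703125, 136.77964782714844), (189.62435913085938, 129.9748077392578), 7.223250865936279)
grip 208 [0.58824797 0.14563559 0.16155413] [0.5762234  0.13348684 0.12659114] [0.60458261 0.15864264 0.18408544]
x axis [0.9920638 0.1257359] yaw 7.223254 pivot [570.73556137 144.32380152] module [481.44981575 133.00757098]
grip along 5.521368846632943 34.386577501077944 across -0.900560155243462Traceback (most recent call last):
  File "<stdin>", line 15, in <module>
  File "<stdin>", line 10, in pts
  File "h.py", line 6, in world
    m=imaging.camera_model(n); R=np.array(m['R']);t=np.array(m['t'])
ValueError: time passes only in moves, steps and waits
```

View pics/c1.png

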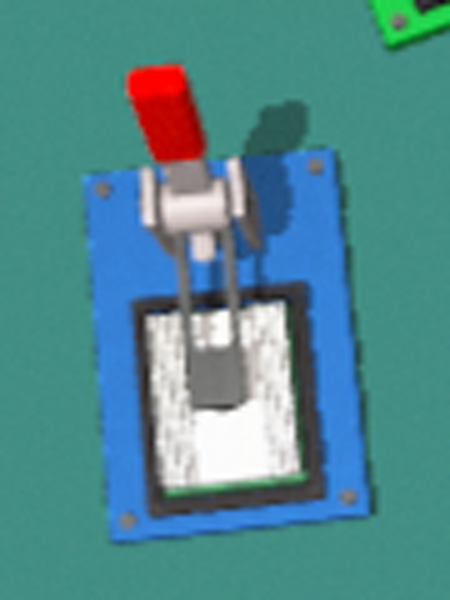

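The crop confirms it: this blue fixture holds the finned block with the strap over it. The pivot is at about (0.571, 0.144) and the fixture's x axis has yaw 7.2°. I'll go behind the lever (+x side) with the fingers shut.

>>> {"api": "drive_tool", "payload": {
  "increments": [
    [1,[0,0,-0.025],[0,0,0]],
    [1,[-0.281,-0.15,-0.025],[0,0,-0.206]],
    [1,[-0.281,-0.15,-0.025],[0,0,-0.412]],
    [1,[-0.562,-0.301,-0.025],[0,0,-0.412]],
    [1,[-0.562,-0.301,-0.025],[0,0,-0.412]],
    [1,[-0.562,-0.301,-0.025],[0,0,-0.412]],
    [1,[-0.562,-0.301,-0.025],[0,0,-0.412]],
    [1,[-0.562,-0.301,-0.025],[0,0,-0.412]]
  ],
  "newtons": 20
}}

```text
clock: 0.77
ee_pos: [0.3808, 0.3976, 0.2612]
tool_rot: [-0.063, 0.998, -0.0, -0.0]
contact_force: [1.2, 0.7, 0.4]
width: 0.0415
grip_force: 0.0
```

>>> {"api": "drive_tool", "payload": {
  "increments": [
    [1,[-0.216,-0.275,0],[0,0,0]],
    [1,[-0.216,-0.275,0],[0,0,0]],
    [1,[-0.216,-0.275,0],[0,0,0]],
    [1,[-0.216,-0.275,0],[0,0,0]],
    [1,[-0.216,-0.275,0],[0,0,0]],
    [1,[-0.216,-0.275,0],[0,0,0]],
    [1,[-0.216,-0.275,0],[0,0,0]],
    [1,[-0.216,-0.275,0],[0,0,0]]
  ]
}}

```text
clock: 1.43
ee_pos: [0.6182, 0.1634, 0.261]
tool_rot: [-0.063, 0.998, 0.0, -0.0]
contact_force: [0.9, 0.3, -0.6]
width: 0.0008
grip_force: 0.0
```

>>> {"api": "drive_tool", "payload": {
  "increments": [
    [1,[0,0,0],[0,0,0]],
    [1,[0,0,0],[0,0,0]],
    [1,[0,0,0],[0,0,0]]
  ]
}}

```text
clock: 1.68
ee_pos: [0.6167, 0.1652, 0.2607]
tool_rot: [-0.063, 0.998, 0.0, -0.001]
contact_force: [0.4, 0.1, 0.6]
width: 0.0003
grip_force: 0.0
```

```bash
python3 - <<'E'
from h import *
p,d=snap('scene','s2'); cv2.imwrite('pics/c2.png',cv2.resize(p[60:260,280:480,::-1],None,fx=3,fy=3))
s=arm.sense(); R=np.array([[-.992,-.126],[-.126,.992]]); print(s['ee_pos'],s['tool_rot'],s['width'],s['clock'])
v=np.array(s['ee_pos'][:2])-[.5707,.1443]; print('fixture x,y', v@[.992,.126], v@[-.126,.992])
E
```

```text
[0.61642947 0.16589532 0.26103458] [-6.32966072e-02  9.97994528e-01  2.02342621e-04 -6.47899256e-04] 0.00015403363218410133 1.7333
fixture x,y 0.04808464647645308 0.01566064777277263
```

View pics/c2.png

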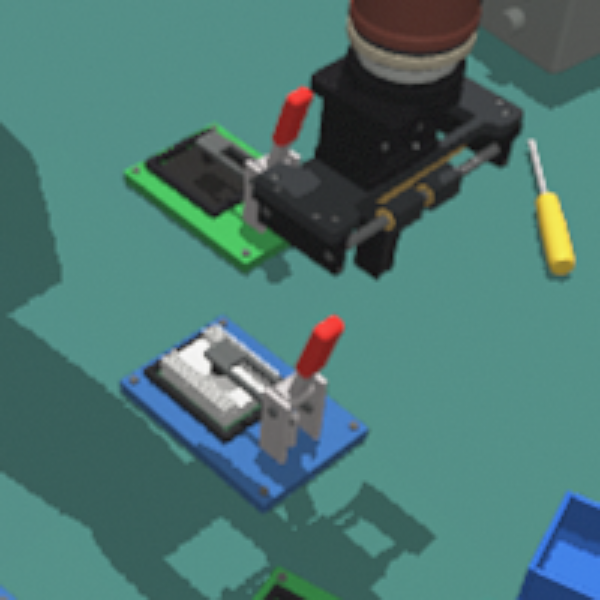

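```bash
python3 - <<'E'
from h import *
for X in [(.6164,.1659,.247),(.598,.148,.181),(.571,.144,.075)]: print(X,pix('scene',X),pix('top',X))
p,d=snap('top','t2'); cv2.imwrite('pics/c3.png',cv2.resize(p[90:290,180:380,::-1],None,fx=3,fy=3))
E
```

```text
(0.6164, 0.1659, 0.247) (np.float64(403.9183270364499), np.float64(148.393784197559)) (np.float64(251.493618817677), np.float64(141.48435687265564))
(0.598, 0.148, 0.181) (np.float64(389.467327833248), np.float64(167.8870311087869)) (np.float64(265.60226871574196), np.float64(160.27030053279026))
(0.571, 0.144, 0.075) (np.float64(377.6317817356338), np.float64(191.7580768620779)) (np.float64(274.15049240186886), np.float64(184.10113343075636))
```

View pics/c3.png

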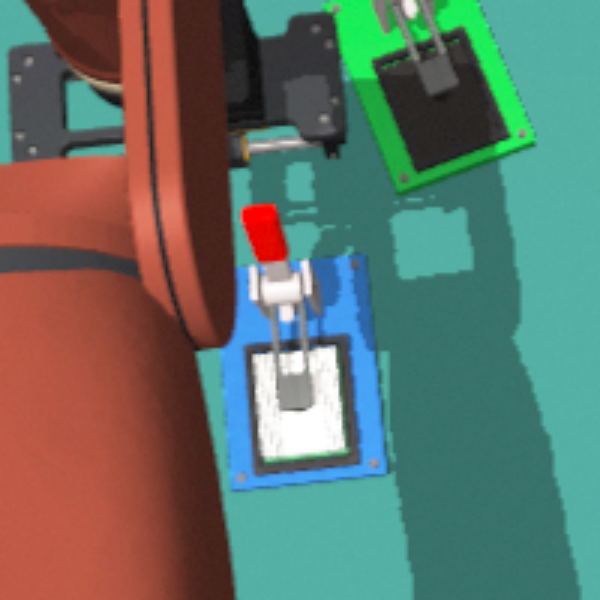

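>>> {"api": "drive_tool", "payload": {
  "increments": [
    [1,[-0.024,-0.016,0],[0,0,0]],
    [1,[-0.024,-0.016,0.03],[0,0,0]],
    [1,[-0.024,-0.016,0.06],[0,0,0]],
    [1,[-0.024,-0.016,0.097],[0,0,0]],
    [1,[-0.024,-0.016,0.097],[0,0,0]],
    [1,[-0.024,-0.016,0.097],[0,0,0]]
  ]
}}

```text
clock: 2.28
ee_pos: [0.6404, 0.1534, 0.1624]
tool_rot: [-0.064, 0.998, -0.0, -0.003]
contact_force: [-1.2, 1.3, 1.2]
width: 0.0005
grip_force: 0.0
```

>>> {"api": "drive_tool", "payload": {
  "increments": [
    [1,[0.016,0,0],[0,0,0]],
    [1,[0.032,0,0],[0,0,0]],
    [1,[0.048,0,0],[0,0,0]],
    [1,[0.062,0,0],[0,0,0]],
    [1,[0.076,0,0.001],[0,0,0]],
    [1,[0.09,0,0.003],[0,0,0]],
    [1,[0.1,0,0.004],[0,0,0]],
    [1,[0.11,0,0.006],[0,0,0]]
  ]
}}

```text
clock: 2.95
ee_pos: [0.5366, 0.1395, 0.1637]
tool_rot: [-0.064, 0.998, 0.0, 0.005]
contact_force: [2.5, 0.6, -0.3]
width: -0.0001
grip_force: 0.9
```

>>> {"api": "drive_tool", "payload": {
  "increments": [
    [1,[0.007,0,0.006],[0,0,0]],
    [1,[0.014,0,0.012],[0,0,0]],
    [1,[0.02,0,0.018],[0,0,0]],
    [1,[0.024,0,0.022],[0,0,0]],
    [1,[0.024,0,0.022],[0,0,0]]
  ]
}}

```text
clock: 3.37
ee_pos: [0.5085, 0.1354, 0.1352]
tool_rot: [-0.063, 0.998, -0.0, -0.001]
contact_force: [-0.2, 0.3, 0.8]
width: 0.0001
grip_force: 0.0
```

```bash
python3 - <<'E'
from h import *
p,d=snap('scene','s3'); cv2.imwrite('pics/c4.png',cv2.resize(p[100:250,290:440,::-1],None,fx=4,fy=4))
s=arm.sense(); print(s['ee_pos'],s['contact_force'],s['clock'])
v=np.array(s['ee_pos'][:2])-[.5707,.1443]; print('fixture x,y', v@[.992,.126], v@[-.126,.992])
E
```

```text
[0.5092878  0.13546422 0.13578428] [ 0.30941186  0.04855838 -0.68530662] 3.4167
fixture x,y -0.062034208609805866 -0.0010271563529664204
```

View pics/c4.png

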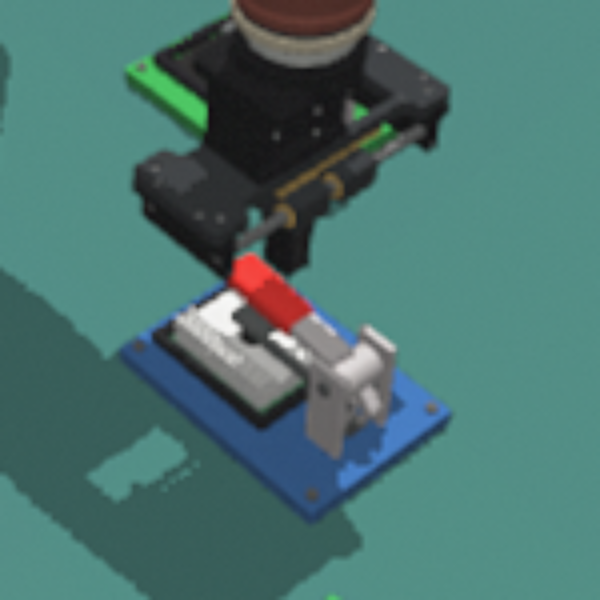

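The lever has snapped over and lies nearly level, with its red grip from about (240,265) to (305,325) in the crop. I'll retreat upward and check the angle.

>>> {"api": "drive_tool", "payload": {
  "increments": [
    [1,[0,0,-0.04],[0,0,0]],
    [1,[0,0,-0.08],[0,0,0]],
    [1,[0,0,-0.12],[0,0,0]],
    [1,[-0.04,0.04,-0.15],[0,0,0]],
    [1,[-0.08,0.08,-0.15],[0,0,0]],
    [1,[-0.1,0.12,-0.15],[0,0,0]],
    [1,[-0.1,0.16,-0.15],[0,0,0]],
    [1,[-0.1,0.2,-0.15],[0,0,0]]
  ]
}}

```text
clock: 4.08
ee_pos: [0.5861, 0.3181, 0.2864]
tool_rot: [-0.062, 0.998, 0.0, 0.001]
contact_force: [-0.2, -0.7, -0.9]
width: 0.0003
grip_force: 0.0
```

>>> {"api": "drive_tool", "payload": {
  "increments": [
    [1,[0,0.03,0],[0,0,0]],
    [1,[0,0.03,0],[0,0,0]],
    [1,[0,0.03,0],[0,0,0]],
    [1,[0,0.03,0],[0,0,0]]
  ]
}}

```text
clock: 4.42
ee_pos: [0.5804, 0.3464, 0.2857]
tool_rot: [-0.063, 0.998, -0.0, -0.0]
contact_force: [-0.7, -0.5, 0.0]
width: 0.0003
grip_force: 0.0
```

```bash
python3 - <<'E'
from h import *
snap('scene','s4'); p,d=snap('top','t4'); s=arm.sense(); print(s['ee_pos'],s['contact_force'],s['clock'])
for n in ('scene','top'):
    im=cv2.imread('pics/%s4.png'%n[0]); D=np.load('pics/%s4.npy'%n[0]); h=cv2.cvtColor(im,cv2.COLOR_BGR2HSV)
    m=cv2.inRange(h,(0,180,100),(6,255,255))|cv2.inRange(h,(174,180,100),(180,255,255))
    M=imaging.camera_model(n); v,u=np.nonzero((m>0)&(D>0)); z=D[v,u]
    c=np.c_[(u-M['cx'])/M['fx']*z,(v-M['cy'])/M['fy']*z,z]; X=(c-np.array(M['t']))@np.array(M['R'])
    r=X[:,:2]-[.5707,.1443]; fx=r@[.992,.126]; fy=r@[-.126,.992]
    k=(fx>-.13)&(fx<.05)&(abs(fy)<.012)&(X[:,2]>.05)&(X[:,2]<.2)
    print(n,k.sum(),fx[k].min(),fx[k].max(),np.polyfit(fx[k],X[k,2],1),X[k,2].min(),X[k,2].max())
im=np.hstack([cv2.imread('pics/s4.png')[130:330,180:430],cv2.imread('pics/t4.png')[120:320,230:480]]); cv2.imwrite('pics/c5.png',cv2.resize(im,None,fx=1.6,fy=1.6))
E
```

```text
[0.58071063 0.34544018 0.28616818] [ 0.53111    -0.79411008 -0.17238302] 4.5167
scene 146 -0.10493569747126989 -0.04645350569106921 [-0.07756978  0.08307708] 0.07916848808035262 0.09440024729550277
top 259 -0.10907609774796279 -0.04731133270950968 [-0.08365222  0.08241176] 0.08284910066056089 0.09421119508030369
```

View pics/c5.png

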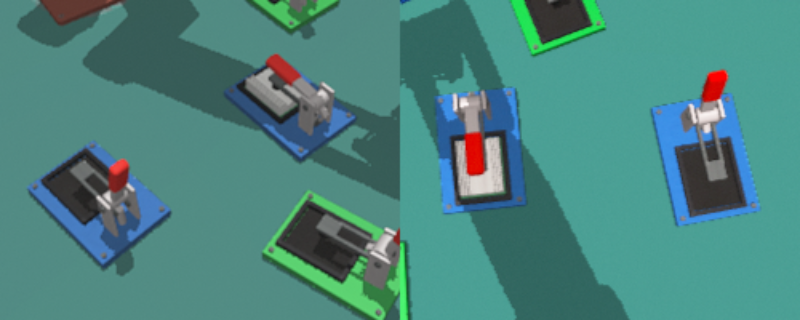

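The crop shows the loaded fixture's lever closed (left panel (285,70), right panel (475,153)). Its slope of about 0.084 rad gives q ≈ 1.74. The module is in its nest, the empty fixture's lever is upright, and the arm is clear.

```bash
python3 -c "
from plant import arm
print(arm.sign_off())"
```

```text
the job is handed in; nothing more can be done
None
```

I closed the loaded fixture's lever fully (about 1.74 rad by the cameras) and handed the job in at about 4.5 s; the module still sits in its nest and the empty fixture's lever still stands open (both judged by eye), with the arm clear of everything.

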